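# Prime the analyser's reagent line with the hand pump

## Task

Two hand priming pumps stand on the laboratory bench, and one of them still has its indicator pin down or only partly out. Push that pump's plunger knob all the way down with your fingertips and let it spring right back up, again and again, until its pin pops fully out like the one on the other pump, then leave the plunger up. Only press, grasp nothing: do not touch either pin, do not press the other pump's plunger, and leave everything else standing where it is.

Things in the scene. Friction and masses are not known exactly. Their poses are not given: they have to be found in the camera images.
- pump_dry: The pump to work: its pin is down or only partly out at the start. Bench hand pump, screwed down: steel foot 90 x 150 x 12, beige housing 60 (x) x 130 (y), top 95 above the bench. Origin: centre of the underside, z up. Plunger's axis upright at x 0, y +40; indicator pin's axis upright at x 0, y -35 (75 apart). The two pumps differ only in their pins
- plunger_dry (a joint): how far this pump's plunger is pressed down, in m: 0 fully up (at rest), 0.024 fully down. A spring brings it back up by itself within half a second once the finger is lifted; pressing takes about 5 N at the top, 13 N at the bottom
- plunger_dry_top (a point): centre of the flat top of the plunger's black mushroom knob (42 dia, 15 thick); 160 above the bench when up, 136 when fully down; moves with it
- pin_dry (a joint): indicator pin's travel, m: 0 down, 0.040 fully out at its stop. A ratchet lifts it about 0.008 per full plunger stroke (first stroke 0.002 to 0.012) and holds it as the plunger returns; strokes under about 18 mm may miss a notch. Past about 0.034 a spring pops it out. From the start 3 to 5 full strokes are needed; pumping on after that does nothing
- pin_dry_tip (a point): centre of the top of the steel indicator pin (12 dia), which comes up through a low collar (24 dia, top 99 above the bench): 4 above the collar when down, 44 above it (143 above the bench) when fully out; only then a thin black rubber ring round the pin shows just above the collar
- pump_primed: The other pump, already primed: its pin is fully out from the start; to be left alone. Bench hand pump, screwed down: steel foot 90 x 150 x 12, beige housing 60 (x) x 130 (y), top 95 above the bench. Origin: centre of the underside, z up. Plunger's axis upright at x 0, y +40; indicator pin's axis upright at x 0, y -35 (75 apart). The two pumps differ only in their pins
- plunger_primed (a joint): how far this pump's plunger is pressed down, in m: 0 fully up (at rest), 0.024 fully down. A spring brings it back up by itself within half a second once the finger is lifted; pressing takes about 5 N at the top, 13 N at the bottom
- plunger_primed_top (a point): centre of the flat top of the plunger's black mushroom knob (42 dia, 15 thick); 160 above the bench when up, 136 when fully down; moves with it
- pin_primed (a joint): indicator pin's travel, m: 0 down, 0.040 fully out at its stop. A ratchet lifts it about 0.008 per full plunger stroke (first stroke 0.002 to 0.012) and holds it as the plunger returns; strokes under about 18 mm may miss a notch. Past about 0.034 a spring pops it out. From the start 3 to 5 full strokes are needed; pumping on after that does nothing
- pin_primed_tip (a point): centre of the top of the steel indicator pin (12 dia), which comes up through a low collar (24 dia, top 99 above the bench): 4 above the collar when down, 44 above it (143 above the bench) when fully out; only then a thin black rubber ring round the pin shows just above the collar
- reagent_bottle: bystander, loose: white plastic reagent bottle, 54 dia x 115 high (mm); origin at its underside
- tube_rack: bystander, loose: grey tube rack with capped blood tubes, 70 x 200 x 94 high (mm); origin at its underside
- tip_box: bystander, loose: white pipette-tip box with clear lid, 85 x 120 x 72 high (mm); origin at its underside
- beaker: bystander, loose: small open glass beaker, 64 dia x 80 high (mm); origin at its underside
- pipette: bystander, loose: hand pipette lying on the bench, about 225 long, 22 high (mm); origin at its underside
- swab_jar: bystander, loose: glass jar with steel cap, 70 dia x 90 high (mm); origin at its underside
There are look-alikes about, which are no part of the job. What is shaped like the pump_dry but green or orange is not meant.

How it is judged:
By the outcome, as a careful person would: the job done as asked, in the order asked, and still so for the second after the job is handed in, with the robot touching nothing.
It also fails if it takes over 45 s, if anything falls off the work surface, if the arm or the gripper's body presses on something with over 40 N, if the wrist force passes 120 N, or if a joint passes its speed limit or range.

## Robot

A 6-joint arm with a two-finger parallel gripper is mounted at the origin on the work surface. World frame = base frame: x ahead of the robot, y to its left, z up, the work surface at z = 0. Lengths are in mm, angles in degrees, forces in N, time in s.
With the tool pointing down it reaches from about 300 to 850 mm from the base axis. Payload 4.2 kg.
Tool frame: the origin (TCP) lies midway between the tips of the shut fingers; the grasp point (between the pads) lies env.grasp_offset behind it (env.grasp_offset is the distance from the TCP to the grasp point, in mm); y points along the fingers, x is the direction in which the jaws open and shut, and the axes are right-handed (so a half turn about y gives the same grasp; the last joint's range is limited). The gripper opens to 91 mm and grips with 3 to 60 N. Pads are 32 mm wide; open, the fingers measure 118 mm over their backs; the gripper's body (76 mm by 178 mm) begins 60 mm behind the grasp point.
Start: joints at [-1.146, 18.312, 89.639, -0, 72.044, -1.146], TCP at [575.018, 0, 189.576] pointing down, gripper open.
Joint ranges: [-177.97, 177.97], [-48.28, 115.42], [12.27, 149.76], [-77.06, 257.06], [2.81, 150.46], [-146.56, 146.56]. Speed limits (degrees/s): [147.25, 147.25, 180, 180, 180, 180].

## Interface

Orientations are given as [roll, pitch, yaw] about the fixed x, y, z axes, in that order (R = Rz(yaw) Ry(pitch) Rx(roll)).
In Python, from workcell import state, vision, job, env gives the robot as it stands.
- The arm moves only by the shell command python3 -m handwheel 'ROWS' [FORCE]. ROWS is JSON, a list of rows, each a list of 3 entries, a list of its own where there are three numbers: the finger opening in cm, from 0 to 9.12, then the shift along the tool's x, y, z in cm, then the turn about the tool's y in degrees. A call has 1 to 10 rows; each row is the pose to reach, as a shift and turn from the pose measured when the call began, along the tool's axes at that moment; what a row does not reach only later rows make up. A row lasts 1/10 s, in which the tool goes at most 50 mm and 8.59 degrees, less where a joint would pass 70% of its speed; a pose out of reach is approached as far as the arm can. A call with a gripper value outside its range is refused whole. The fingers move at their own pace and stop on an object; FORCE is the grip in N (left out, the last holds). Time passes only in rows, so rows that repeat a pose let the fingers close. It gives the time, the measured TCP pose, the force and the opening at its end, in the units of the state.
- state(): the state, without advancing time (a new reading comes with each control period).
- vision.grab_frame(name): name is "scene" or "side" or "wrist"; returns the picture (480x640x3 uint8, red, green, blue); there is no depth.
- vision.camera_model(name): a dict with "fov_y" (degrees; the focal length in pixels is half the picture's height over the tangent of half this angle, whatever the lens; pixels are square), "cx", "cy" (the principal point, pixels), "extrinsics" (4x4, takes a point from world to camera coordinates). Camera axes: x right, y up, looking along -z (the intrinsics and any distortion apply to the point x, -y, -z); pixel columns grow to the right and rows downward; lengths in mm; the calibration is good to about 2 mm. The wrist camera is an equidistant fisheye: a pixel r from the principal point sees the ray r / f radians off the axis. A picture is of the moment at which its call begins: read the wrist's pose just before it. camera_model takes no time and is no camera call; for the wrist camera it gives the pose at the moment of the call.
- job.job_done(): hands the job in, once; it reports no verdict.
The state is a dict: "time_s": time; "qpos": joint angles; "qvel": joint speeds; "effort": joint torques, N m; "ee_pos": TCP position; "ee_rot": TCP orientation; "force": force on the tool from outside, world axes, zero at the start; "torque": the same for the moment, N m; "gripper_width": finger opening in mm.
Only numpy, scipy, OpenCV 4.12 (cv2) and the standard library are available. Lean on these libraries where they do the work, as an engineer would, in place of code of your own. Each camera call takes 0.05 s, during which the arm holds its last target.

## Working session

There is one attempt and no reset: what is moved stays moved. The work goes in short steps, Python scripts to look and compute and a shell command to move; the robot and the scene stay as the last step left them, time stands still between calls to the robot, and variables do not carry over. Pictures are saved under pics/ and viewed, and the job is handed in when it is done.

```bash
mkdir -p pics; ls; python3 - <<'E'
from workcell import state, vision, env
import cv2
for n in("scene","side","wrist"):
    cv2.imwrite(f"pics/{n}0.png",vision.grab_frame(n)[:,:,::-1])
    m=vision.camera_model(n);print(n,m)
print(state(),env.grasp_offset)
E
```

```text
pics
scene {'fov_y': 57.89880393209164, 'cx': 320.77551320860454, 'cy': 236.73206530983543, 'extrinsics': array([[ 8.52340716e-01,  5.22971378e-01, -4.03014601e-03,
        -4.65064856e+02],
       [-3.24361678e-01,  5.34659364e-01,  7.80338943e-01,
         9.83132997e+01],
       [ 4.10249688e-01, -6.63807428e-01,  6.25343819e-01,
        -1.41161284e+03],
       [ 0.00000000e+00,  0.00000000e+00,  0.00000000e+00,
         1.00000000e+00]])}
side {'fov_y': 46.267420493448746, 'cx': 323.78700676579797, 'cy': 247.38433908730332, 'extrinsics': array([[-8.76479037e-01, -4.80933706e-01, -2.20741634e-02,
         4.86847086e+02],
       [ 3.30484912e-01, -6.34368260e-01,  6.98825181e-01,
        -2.54781321e+02],
       [-3.50091733e-01,  6.05210443e-01,  7.14951815e-01,
        -1.36831894e+03],
       [ 0.00000000e+00,  0.00000000e+00,  0.00000000e+00,
         1.00000000e+00]])}
wrist {'fov_y': 65.70646984690485, 'cx': 318.4105116719828, 'cy': 242.7943918697452, 'extrinsics': array([[ 9.99999028e-01, -1.33658227e-05, -1.39443333e-03,
        -5.74585406e+02],
       [-3.49034831e-04, 
[... 200 characters left out ...]
00,
         1.00000000e+00]])}
{'time_s': 0.15, 'qpos': array([-1.14701347e+00,  1.83429252e+01,  8.96899009e+01, -1.29408208e-03,
        7.20423898e+01, -1.14502816e+00]), 'qvel': array([-0.0116444 , -0.14629691, -0.23158429,  0.08418115, -0.05867532,
        0.0598569 ]), 'effort': array([-5.72294630e-04, -4.12774551e+01, -2.32154489e+01,  7.26667210e-02,
        4.33494255e-02, -9.00343002e-05]), 'ee_pos': array([ 5.74599606e+02, -9.97227570e-03,  1.88919496e+02]), 'ee_rot': array([-8.99997272e+01,  7.52254555e-02, -1.58534279e-03]), 'force': array([-0.53702646, -0.39670241,  0.59489443]), 'torque': array([-0.03757608,  0.02413391, -0.03116811]), 'gripper_width': 91.21235185240671} 18.8
```

View pics/scene0.png

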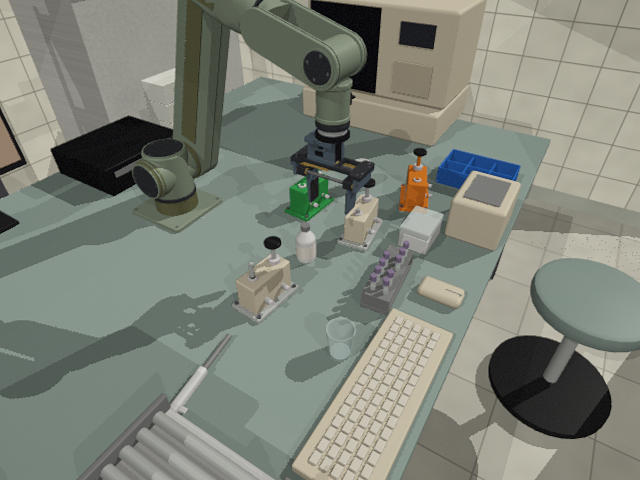

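View pics/side0.png

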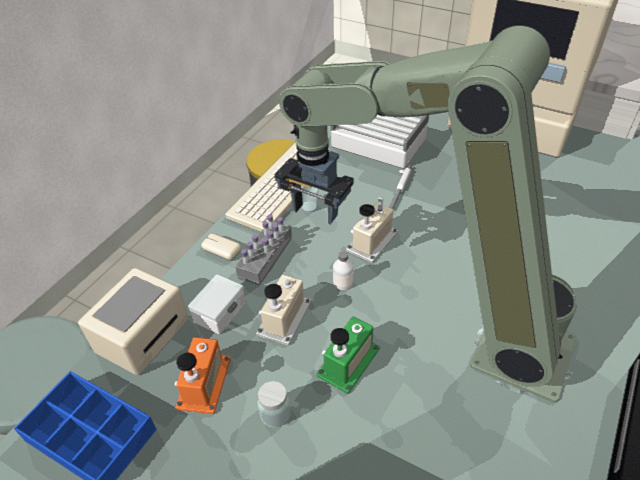

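View pics/wrist0.png

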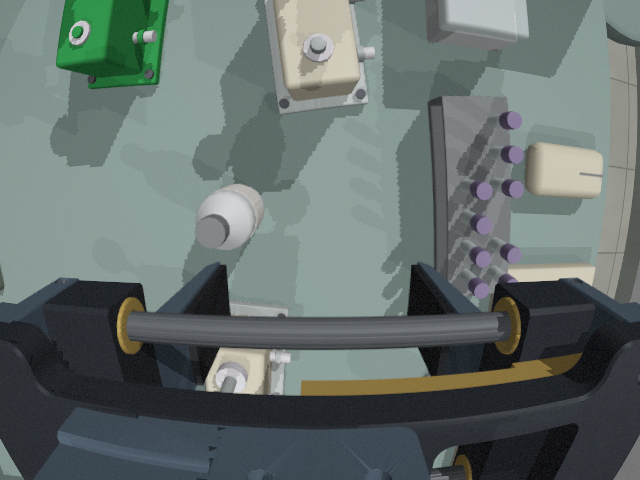

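```bash
python3 - <<'E'
import cv2,numpy as np
a=cv2.imread('pics/side0.png');s=cv2.imread('pics/scene0.png')
z=lambda im,x,y,w=90,h=100:cv2.resize(im[y:y+h,x:x+w],(w*4,h*4),interpolation=cv2.INTER_CUBIC)
cv2.imwrite('pics/crop1.png',np.hstack([z(a,245,255),z(a,330,180)]))
cv2.imwrite('pics/crop2.png',np.hstack([z(s,325,165),z(s,225,225)]))
E
```

```text
(no output)
```

View pics/crop1.png

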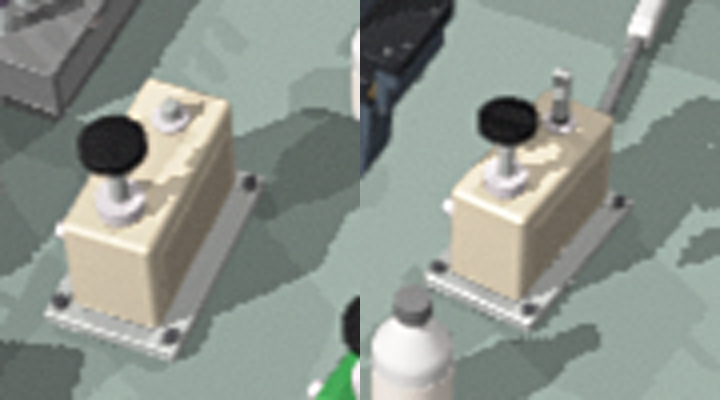

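View pics/crop2.png

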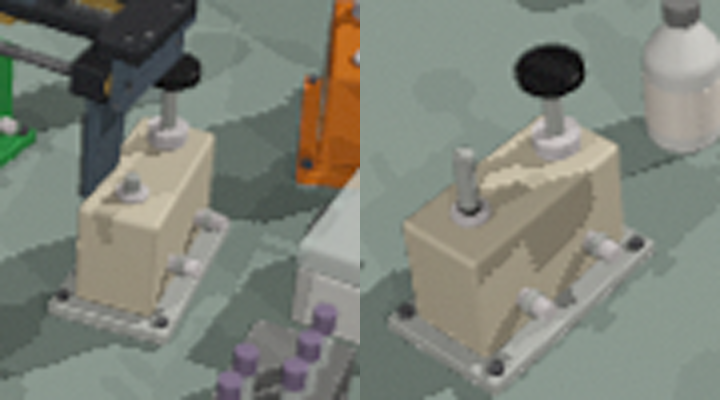

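Candidates in the side view are the beige pump at (283,305), whose pin is a stub, and the beige pump at (372,230), whose pin is tall with a black ring. The green (348,350) and orange (203,375) ones are look-alikes. The crop confirms pump_dry is the one at (283,305). Next I'll measure its knob.

```bash
cat > h.py <<'E'
import numpy as np
from workcell import vision
def ray(n,u,v,m=None):
    m=m or vision.camera_model(n);f=240/np.tan(np.radians(m['fov_y']/2));E=np.array(m['extrinsics'])
    x,y=u-m['cx'],v-m['cy']
    if n=='wrist':
        r=np.hypot(x,y);t=r/f;d=np.array([x/r*np.sin(t),-y/r*np.sin(t),-np.cos(t)])
    else: d=np.array([x/f,-y/f,-1])
    R,t=E[:3,:3],E[:3,3];return -R.T@t,R.T@d
def onz(n,u,v,z,m=None):
    o,d=ray(n,u,v,m);return o+d*(z-o[2])/d[2]
def two(a,b):
    (o1,d1),(o2,d2)=a,b
    A=np.c_[d1,-d2];s=np.linalg.lstsq(A,o2-o1,rcond=None)[0]
    p,q=o1+s[0]*d1,o2+s[1]*d2;return (p+q)/2,np.linalg.norm(p-q)
E
python3 - <<'E'
from h import *
import cv2
for n,(x,y,w,h) in (('side',(255,275,45,30)),('scene',(360,175,20,20))):
    im=cv2.imread(f'pics/{n}0.png');g=im[y:y+h,x:x+w].max(2)
    k,l,st,c=cv2.connectedComponentsWithStats((g<55).astype('uint8'))
    for i in range(1,k):
        if st[i,4]>30: print(n,st[i],c[i]+[x,y],onz(n,*(c[i]+[x,y]),152.5))
print('pin tip side',onz('side',288,281,103),'collar',onz('side',288,284.5,99))
print('pin scene',onz('scene',325+131/4,165+180/4,103))
print('pin wrist',onz('wrist',318,44,103))
for c in ((245+62/4,255+300/4),(245+168/4,255+335/4),(245+248/4,255+183/4)):print('foot side',onz('side',*c,12))
E
```

```text
side [ 10   9  16  15 190] [272.61052632 290.91578947] [566.65168077 223.13809847 152.5       ]
scene [ 4  4 11  9 65] [369.56923077 183.32307692] [571.5304866  223.49674103 152.5       ]
pin tip side [575.84577807 144.71522704 103.        ] collar [571.86655022 151.77879189  99.        ]
pin scene [573.31248686 153.48626759 103.        ]
pin wrist [574.42416446 152.4878747  103.        ]
foot side [598.94651115 252.09313924  12.        ]
foot side [525.84441968 243.56096206  12.        ]
foot side [542.1649285  115.60927396  12.        ]
```

pump_dry's knob is at about (567,224) and its pin at about (573,152). They measure 72 apart against the 75 given, which is consistent. Next I shut the fingers and go above the knob.

```bash
python3 -m handwheel '[[0,[-0.2,-0.5,4.5],0],[0,[-0.4,-0.5,9],0],[0,[-0.6,-0.5,13.5],0],[0,[-0.8,-0.5,18],0],[0,[-0.8,-0.5,22.4],0],[0,[-0.8,-0.5,22.4],0],[0,[-0.8,-0.5,22.4],0],[0,[-0.8,-0.5,22.4],0]]' 20
python3 - <<'E'
from workcell import state, vision
import cv2,numpy as np
for n in("side","scene","wrist"):
    cv2.imwrite(f"pics/{n}1.png",vision.grab_frame(n)[:,:,::-1])
s=state();print(s['ee_pos'],s['ee_rot'],s['force'],s['time_s'])
a=cv2.imread('pics/side1.png');b=cv2.imread('pics/scene1.png')
z=lambda im,x,y,w=100,h=140:cv2.resize(im[y:y+h,x:x+w],(w*4,h*4),interpolation=cv2.INTER_CUBIC)
cv2.imwrite('pics/c1.png',np.hstack([z(a,230,210),z(b,320,110)]))
E
```

```text
time_s: 0.95
ee_pos: [566.5, 223.0, 193.7]
ee_rot: [-90.1, 0.1, -0.0]
force: [-1.1, -0.8, -0.4]
gripper_width: 30.3
[566.76961477 222.66210286 194.01636742] [-9.00131906e+01  7.73556725e-02 -1.02363580e-01] [-0.38054119  0.0164112   0.61977892] 1.1
```

View pics/c1.png

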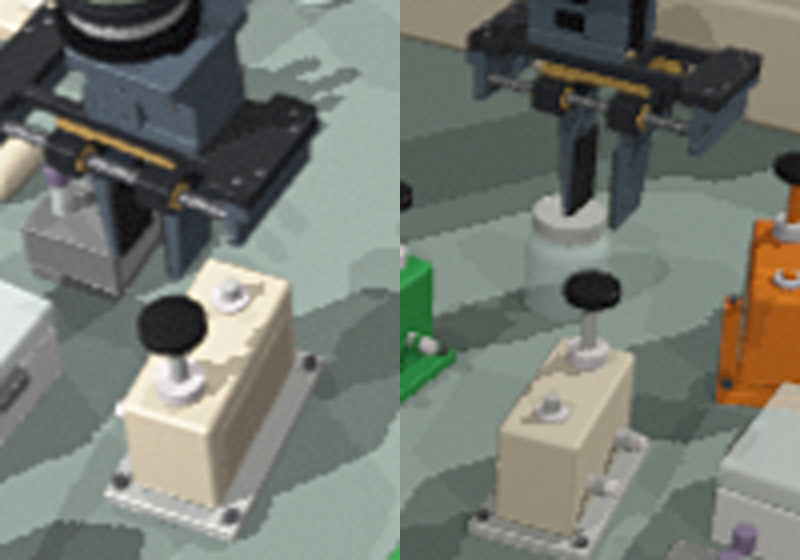

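View pics/wrist1.png

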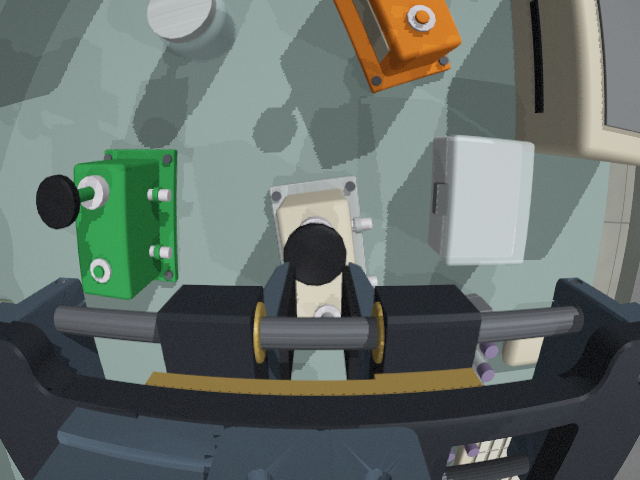

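The fingers are above the knob and the pin is visible in its unmoved state. I'll refine the knob centre from the three views.

```bash
python3 - <<'E'
from h import *
import cv2
C={}
for n,(x,y,w,h) in (('side',(260,278,28,24)),('scene',(458//4+340-2-0,175,30,16)),('wrist',(283,222,66,64))):
    if n=='scene': x,y,w,h=320+(560-400)//4-2,110+265//4,20,26
    im=cv2.imread(f'pics/{n}1.png');g=im[y:y+h,x:x+w].max(2)
    k,l,st,c=cv2.connectedComponentsWithStats((g<45).astype('uint8'))
    i=1+np.argmax(st[1:,4]);cc=c[i]+[x,y];print(n,st[i],cc,onz(n,*cc,152.5),onz(n,*cc,160));C[n]=ray(n,*cc)
print(two(C['side'],C['scene']))
E
```

```text
side [  5   6  16  15 171] [273.01754386 290.81871345] [565.96023121 222.43960081 152.5       ] [562.01214482 227.45300295 160.        ]
scene [ 3  2 14 10 99] [367.55555556 182.45454545] [564.54401768 224.72545339 152.5       ] [569.64090494 213.54869833 160.        ]
wrist [   1    2   65   62 2282] [315.21954426 256.31375986] [564.81616352 223.55554848 152.5       ] [564.89861127 225.86869014 160.        ]
(array([565.33071461, 223.14370639, 153.58891229]), np.float64(0.12042957367598456))
```

```bash
python3 -m handwheel '[[0,[-0.1,0.5,0.1],0],[0,[-0.1,1.5,0.1],0],[0,[-0.1,2.5,0.1],0],[0,[-0.1,2.8,0.1],0],[0,[-0.1,2.8,0.1],0]]' 20
```

```text
time_s: 1.6
ee_pos: [565.2, 223.4, 164.8]
ee_rot: [-90.1, 0.2, -0.1]
force: [-0.1, 0.3, 0.3]
gripper_width: 0.4
```

Fingers are shut and 5 mm above the knob. First stroke: down to about z 135 and hold.

```bash
python3 -m handwheel '[[0,[0,0.8,0],0],[0,[0,1.6,0],0],[0,[0,2.4,0],0],[0,[0,2.95,0],0],[0,[0,2.95,0],0],[0,[0,2.95,0],0]]'
```

```text
time_s: 2.2
ee_pos: [564.7, 223.3, 135.8]
ee_rot: [-90.1, 0.2, -0.1]
force: [-2.3, 0.2, 3.9]
gripper_width: 0.7
```

The force is only 3.9 N where about 13 N was expected, so I'll look before going on.

```bash
cat > look.py <<'E'
import sys
from workcell import state, vision
import cv2,numpy as np
t=sys.argv[1]
s=state();print(s['ee_pos'],s['force'],s['torque'],s['time_s'])
a=vision.grab_frame('side')[:,:,::-1];b=vision.grab_frame('scene')[:,:,::-1]
z=lambda im,x,y,w=100,h=140:cv2.resize(im[y:y+h,x:x+w],(w*4,h*4),interpolation=cv2.INTER_CUBIC)
cv2.imwrite(f'pics/{t}.png',np.hstack([z(a,230,210),z(b,320,110)]))
E
python3 look.py s1
```

```text
[564.7121276  223.28972033 135.82592848] [-2.30775523  0.19013584  3.88871469] [-0.11187056  0.47838668  0.06290518] 2.2
```

View pics/s1.png

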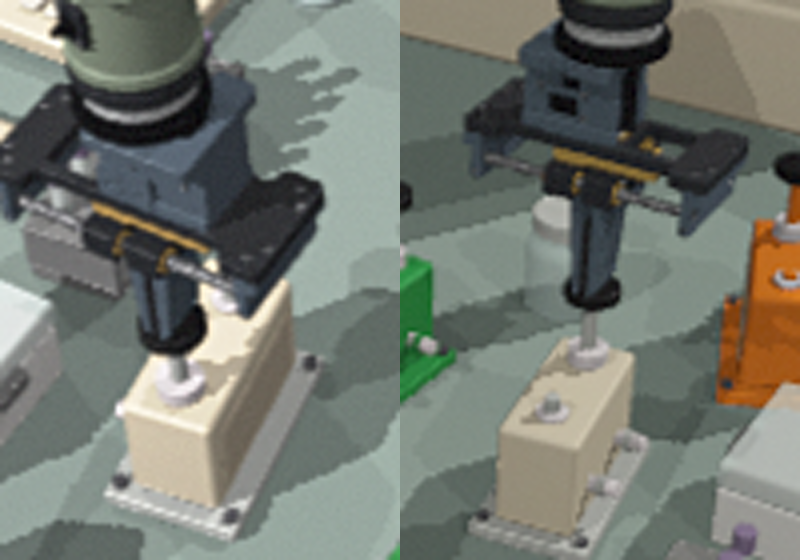

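```bash
python3 look.py s2; python3 - <<'E'
from workcell import state
s=state();print(s)
E
```

```text
[564.69542491 223.28061725 135.86340827] [-2.16440387 -0.56186242  4.08994474] [-0.13731496  0.51911954 -0.02283633] 2.3
{'time_s': 2.4, 'qpos': array([2.04773691e+01, 2.34230550e+01, 8.97954648e+01, 2.22873901e-02,
       6.70094509e+01, 2.05766518e+01]), 'qvel': array([ 0.01203542,  0.01362458,  0.18081046, -0.01665153, -0.10438854,
        0.04652796]), 'effort': array([-1.27191357e-01, -4.24847174e+01, -2.23669285e+01,  2.02123658e-02,
       -9.90076438e-01,  6.16705860e-03]), 'ee_pos': array([564.67831097, 223.2837173 , 135.71678639]), 'ee_rot': array([-90.06094785,   0.22062698,  -0.10814587]), 'force': array([-3.30519465, -0.68930329,  3.70753413]), 'torque': array([-0.17373932,  0.56362489, -0.03489573]), 'gripper_width': 0.4507859779227905}
```

View pics/s2.png

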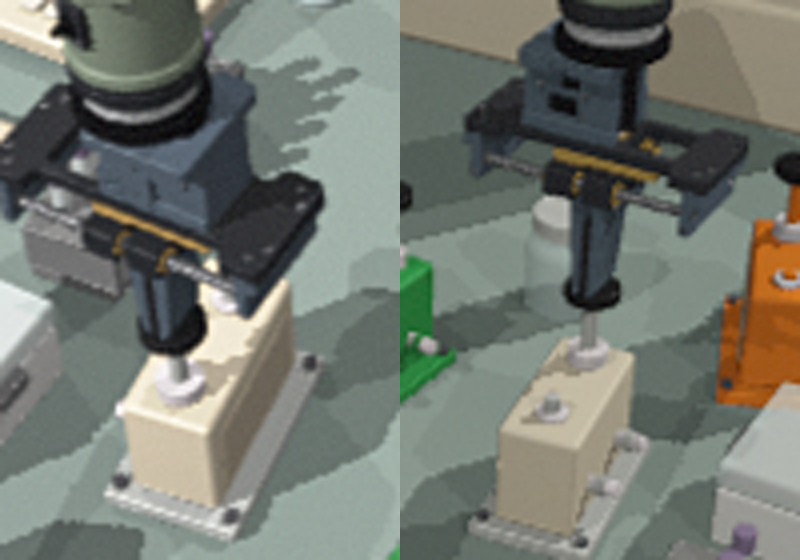

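```bash
python3 - <<'E'
from workcell import vision
import numpy as np
def proj(n,p):
    m=vision.camera_model(n);f=240/np.tan(np.radians(m['fov_y']/2));c=np.array(m['extrinsics'])@np.r_[p,1]
    return np.array([m['cx']-f*c[0]/c[2],m['cy']+f*c[1]/c[2]])
for z in (194,160,145,136,121):
    p=[565,223.3,z];a=proj('side',p);b=proj('scene',p)
    print(z,((a-[230,210])*4).round(),((b-[320,110])*4+[400,0]).round())
print(vision.camera_model('wrist')['extrinsics'])
E
```

```text
194 [166. 278.] [594. 240.]
160 [172. 317.] [591. 282.]
145 [174. 333.] [589. 300.]
136 [175. 343.] [588. 311.]
121 [177. 359.] [587. 328.]
[[ 9.99990854e-01 -1.87004409e-03 -3.84643074e-03 -5.64010963e+02]
 [ 8.03126955e-04  9.65450986e-01 -2.60583478e-01 -2.01328088e+02]
 [ 4.20084294e-03  2.60578006e-01  9.65443658e-01 -3.99505617e+02]
 [ 0.00000000e+00  0.00000000e+00  0.00000000e+00  1.00000000e+00]]
```

```bash
python3 - <<'E'
from workcell import vision
import cv2,numpy as np
a=vision.grab_frame('side')[:,:,::-1];b=vision.grab_frame('scene')[:,:,::-1];w=vision.grab_frame('wrist')[:,:,::-1]
g=lambda im:(255*(im/255.)**.5).astype('uint8')
z=lambda im,x,y,w=40,h=50:cv2.resize(g(im[y:y+h,x:x+w]),(w*10,h*10),interpolation=cv2.INTER_CUBIC)
cv2.imwrite('pics/z1.png',np.hstack([z(a,253,265),z(b,347,150)]))
cv2.imwrite('pics/w2.png',g(w))
E
```

```text
(no output)
```

View pics/z1.png

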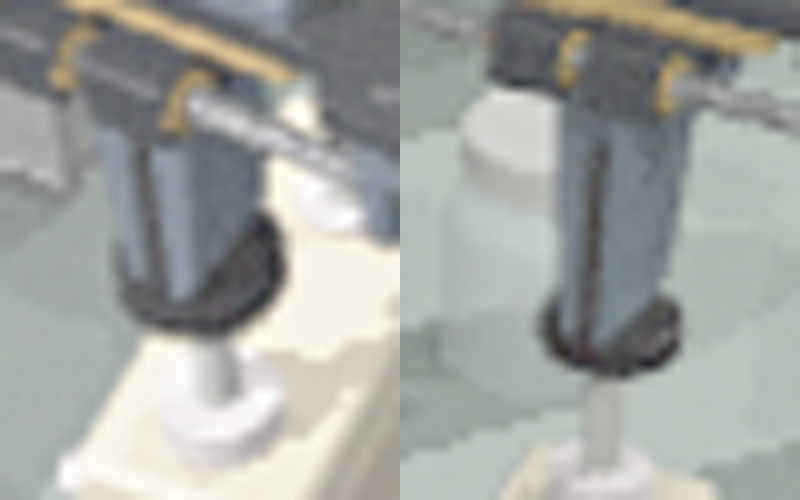

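View pics/w2.png

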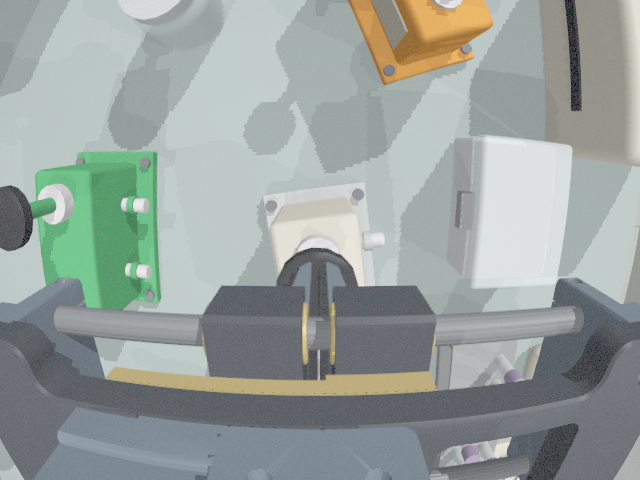

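The pictures disagree with the reported pose. The knob hasn't moved (its lower edge is still at side row 298) and the fingertips are only now standing on its top. So the real tip is about 24 mm above the reported z, which fits a force below 5 N. I'll try a further 5 mm and read the force.

```bash
python3 -m handwheel '[[0,[0,0.25,0],0],[0,[0,0.5,0],0],[0,[0,0.5,0],0]]'; python3 look.py s3
```

```text
time_s: 2.85
ee_pos: [565.1, 223.5, 131.0]
ee_rot: [-90.0, 0.2, -0.1]
force: [-3.4, -1.1, 6.1]
gripper_width: 0.6
[565.14805941 223.46171776 130.9570594 ] [-3.39970032 -1.08970182  6.05511334] [-0.17392636  0.54508952  0.00940945] 2.85
```

View pics/s3.png

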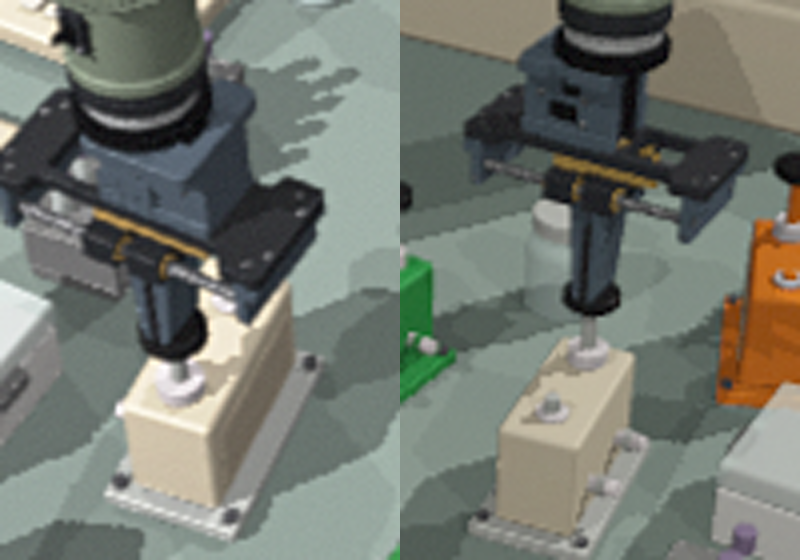

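The knob now moves with the finger (about 5 mm) and the force is 6 N. I'll continue the stroke to its stop.

```bash
python3 -m handwheel '[[0,[0,0.6,0],0],[0,[0,1.2,0],0],[0,[0,1.7,0],0],[0,[0,1.9,0],0],[0,[0,1.9,0],0]]'; python3 look.py s4
```

```text
time_s: 3.45
ee_pos: [565.3, 223.5, 113.6]
ee_rot: [-90.0, 0.1, -0.1]
force: [-5.1, -0.3, 12.3]
gripper_width: 0.5
[565.31633882 223.52501583 113.64762425] [-5.07358495 -0.28364231 12.32845378] [-0.26642804  0.83473733  0.0153538 ] 3.45
```

View pics/s4.png

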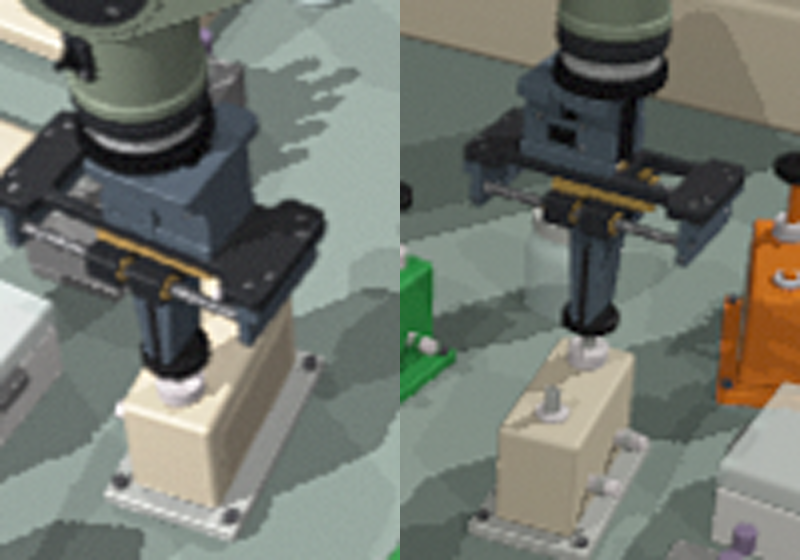

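The pin has risen visibly (scene crop, 552,400) and the force is 12.3 N. I'll find the stop with 3 mm more.

```bash
python3 -m handwheel '[[0,[0,0.15,0],0],[0,[0,0.3,0],0],[0,[0,0.3,0],0]]'; python3 -m handwheel '[[0,[0,-1,0],0],[0,[0,-2,0],0],[0,[0,-3,0],0],[0,[0,-3,0],0],[0,[0,-3,0],0],[0,[0,-3,0],0],[0,[0,-3,0],0]]';python3 look.py s5
```

```text
time_s: 3.85
ee_pos: [565.4, 223.5, 112.6]
ee_rot: [-90.0, 0.0, -0.1]
force: [-5.5, -1.7, 12.8]
gripper_width: 0.4
time_s: 4.55
ee_pos: [565.1, 223.4, 141.7]
ee_rot: [-90.0, 0.1, -0.1]
force: [0.9, -0.2, 0.2]
gripper_width: -0.1
[565.12678358 223.43460958 141.703692  ] [ 0.91937088 -0.19503051  0.22509535] [-0.03213883  0.04253101 -0.0322678 ] 4.55
```

View pics/s5.png

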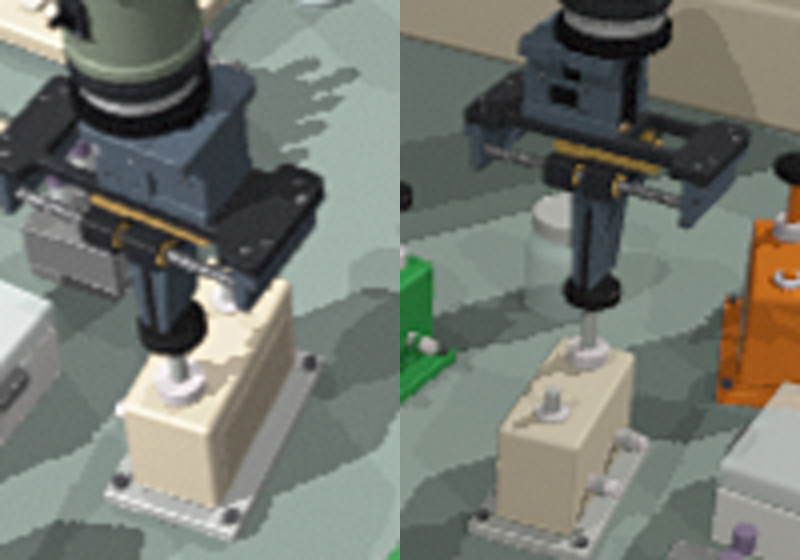

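One stroke is done and the knob is back up. Repeating the full stroke.

```bash
python3 -m handwheel '[[0,[0,0.9,0],0],[0,[0,1.8,0],0],[0,[0,2.6,0],0],[0,[0,3.1,0],0],[0,[0,3.1,0],0],[0,[0,3.1,0],0],[0,[0,3.1,0],0]]'; python3 -m handwheel '[[0,[0,-1,0],0],[0,[0,-2,0],0],[0,[0,-3,0],0],[0,[0,-3.1,0],0],[0,[0,-3.1,0],0],[0,[0,-3.1,0],0],[0,[0,-3.1,0],0],[0,[0,-3.1,0],0]]';python3 look.py s6
```

```text
time_s: 5.35
ee_pos: [566.4, 223.9, 113.0]
ee_rot: [-89.9, -0.2, -0.1]
force: [-1.2, 0.1, 10.9]
gripper_width: 0.5
time_s: 6.15
ee_pos: [566.0, 223.7, 143.3]
ee_rot: [-89.9, -0.1, -0.1]
force: [-0.3, -0.3, 0.5]
gripper_width: 0.9
[566.02298333 223.74328538 143.33997379] [-0.29840388 -0.26927724  0.53402974] [-0.00265615 -0.05869935  0.05956332] 6.15
```

View pics/s6.png

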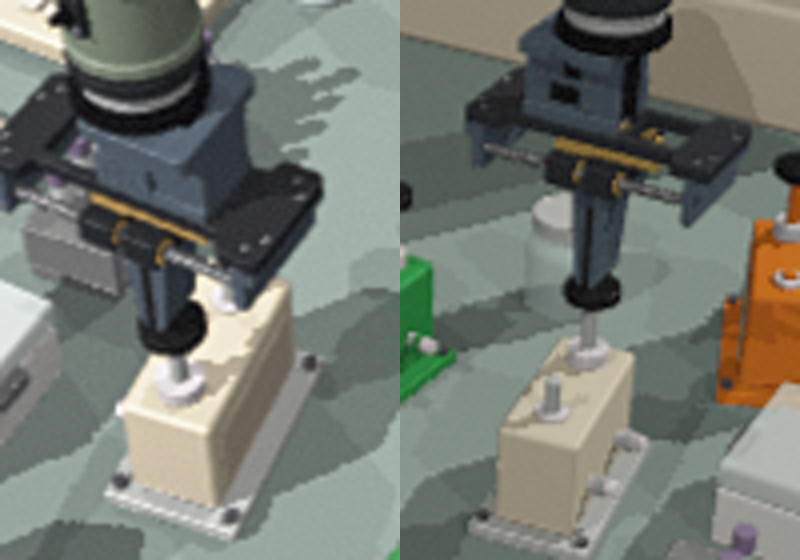

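The pin is higher (tip at row 375, from 388). Third stroke.

```bash
python3 -m handwheel '[[0,[-0.1,0.9,0],0],[0,[-0.1,1.8,0],0],[0,[-0.1,2.7,0],0],[0,[-0.1,3.3,0],0],[0,[-0.1,3.3,0],0],[0,[-0.1,3.3,0],0],[0,[-0.1,3.3,0],0]]'; python3 -m handwheel '[[0,[0,-1,0],0],[0,[0,-2,0],0],[0,[0,-3,0],0],[0,[0,-3,0],0],[0,[0,-3,0],0],[0,[0,-3,0],0],[0,[0,-3,0],0],[0,[0,-3,0],0]]';python3 look.py s7
```

```text
time_s: 6.95
ee_pos: [566.3, 224.2, 112.7]
ee_rot: [-89.9, -0.3, -0.1]
force: [-1.7, -0.4, 12.0]
gripper_width: 0.4
time_s: 7.75
ee_pos: [565.9, 224.0, 142.0]
ee_rot: [-89.9, -0.3, -0.1]
force: [-0.1, 0.0, -0.3]
gripper_width: 0.5
[565.87380006 224.02090707 141.99843595] [-0.05672504  0.01757661 -0.3432381 ] [0.06816483 0.00747681 0.05097712] 7.75
```

View pics/s7.png

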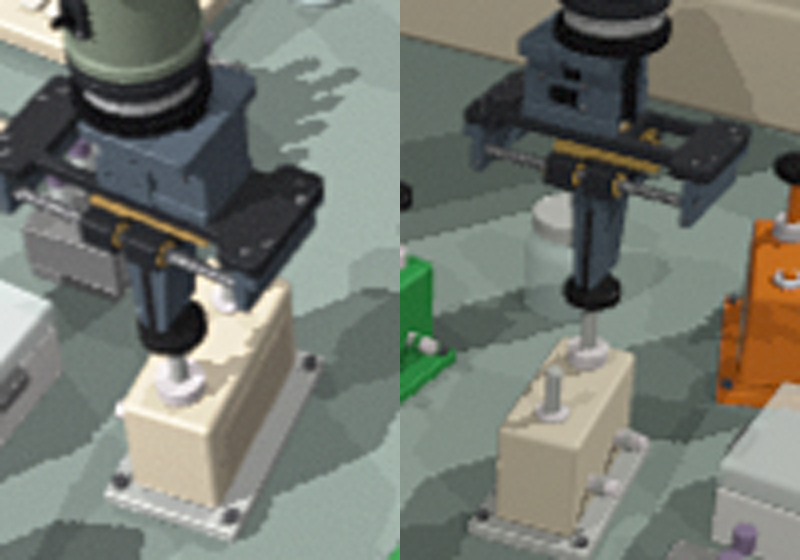

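The pin is higher again (tip row 367) but shows no ring yet. Fourth stroke.

```bash
python3 -m handwheel '[[0,[-0.1,0.9,0],0],[0,[-0.1,1.8,0],0],[0,[-0.1,2.7,0],0],[0,[-0.1,3.2,0],0],[0,[-0.1,3.2,0],0],[0,[-0.1,3.2,0],0],[0,[-0.1,3.2,0],0]]'; python3 -m handwheel '[[0,[0,-1,0],0],[0,[0,-2,0],0],[0,[0,-3,0],0],[0,[0,-3,0],0],[0,[0,-3,0],0],[0,[0,-3,0],0],[0,[0,-3,0],0],[0,[0,-3,0],0]]';python3 look.py s8
```

```text
time_s: 8.55
ee_pos: [566.4, 224.6, 112.3]
ee_rot: [-89.8, -0.5, -0.1]
force: [0.3, 0.3, 11.0]
gripper_width: 0.4
time_s: 9.35
ee_pos: [565.9, 224.4, 141.7]
ee_rot: [-89.8, -0.5, -0.1]
force: [-0.5, 0.2, 0.1]
gripper_width: 0.1
[565.90901369 224.37313638 141.70202992] [-0.48711462  0.23551096  0.05643785] [ 0.01729787  0.02372365 -0.02856992] 9.35
```

View pics/s8.png

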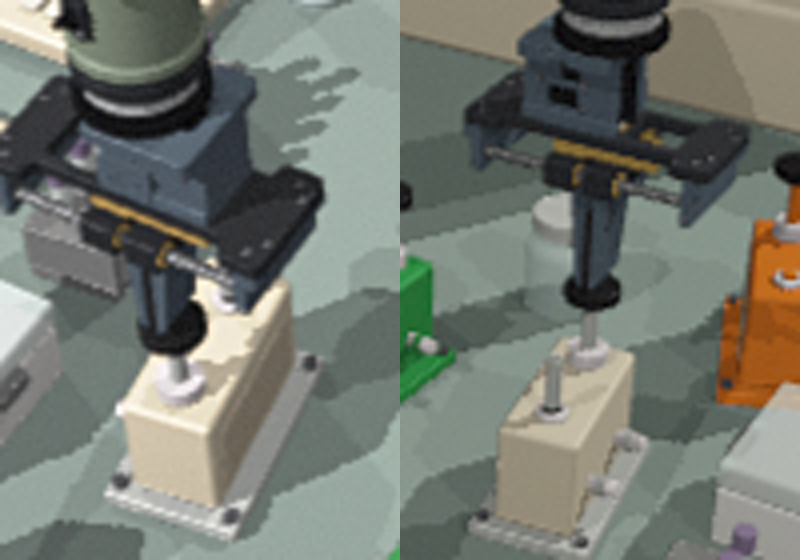

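The pin is up with a dark ring just above the collar. I'll lift well clear and check the height.

```bash
python3 -m handwheel '[[0,[0,-2,0],0],[0,[0,-5,0],0],[0,[0,-9,0],0],[0,[0,-12,0],0],[0,[0,-12,0],0],[0,[0,-12,0],0]]'; python3 - <<'E'
from h import *
from workcell import state
import cv2
a=vision.grab_frame('side')[:,:,::-1];b=vision.grab_frame('scene')[:,:,::-1]
cv2.imwrite('pics/side9.png',a);cv2.imwrite('pics/scene9.png',b)
z=lambda im,x,y,w=50,h=70:cv2.resize(im[y:y+h,x:x+w],(w*8,h*8),interpolation=cv2.INTER_CUBIC)
cv2.imwrite('pics/f.png',np.hstack([z(a,255,260),z(b,340,170)]))
cv2.imwrite('pics/g.png',np.hstack([z(a,345,195),z(b,245,235)]))
E
```

```text
time_s: 10.05
ee_pos: [565.1, 224.1, 262.3]
ee_rot: [-89.8, -0.6, -0.1]
force: [1.4, -0.2, -0.1]
gripper_width: 0.2
```

View pics/f.png

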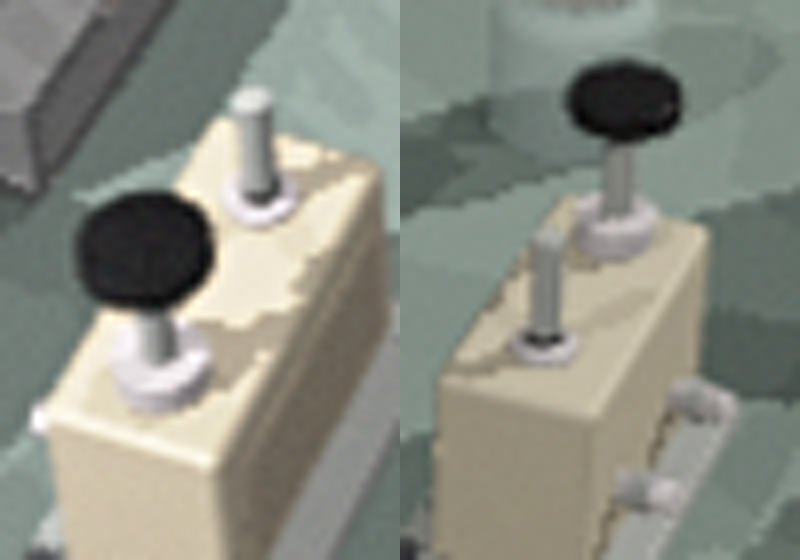

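View pics/g.png

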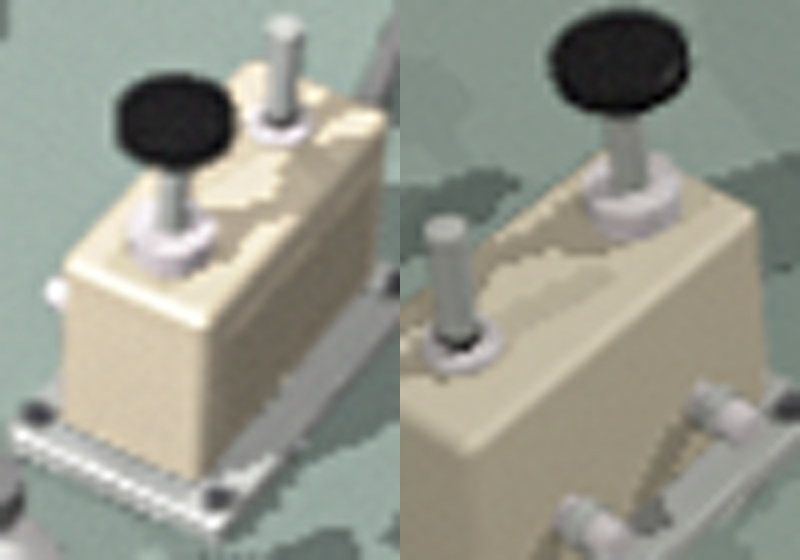

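View pics/scene9.png

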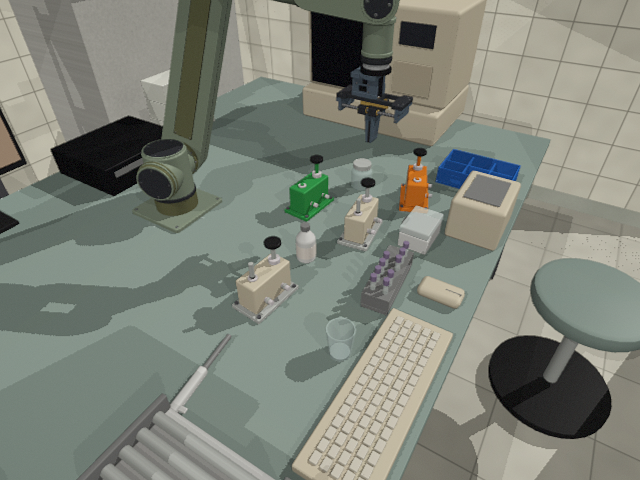

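```bash
python3 - <<'E'
from h import *
from workcell import job
print(two(ray('side',286.5,272.1),ray('scene',358.5,199.6)))
print(job.job_done())
E
```

```text
(array([575.2062531 , 149.0147279 , 141.06773928]), np.float64(1.1589108589572132))
the job is handed in; nothing more can be done
None
```

The pump that still had its pin down is primed: four full strokes on its plunger brought its pin fully out, and I handed the job in at about 10 s of the allowed 45 s.

- **Pin:** the tip triangulates to 141 mm above the bench, against 143 mm for fully out. The black ring shows just above the collar in both views, as it does on the other pump.
- **Plunger and bystanders:** the plunger is back up and the shut fingers are well clear of it. In the last scene picture the other pump and the loose items stand where they were; I checked this by eye, not by measurement.
- **Force:** the largest reading at the end of a move was about 13 N upward, close to the stated full-press force.

**What disagreed:** the reported tool height did not match the pictures. The fingertips first touched the knob, whose top is at 160 mm, at a reported height of about 136 mm, so the tool was really about 24 mm higher than reported. My first press therefore only reached the knob's top. After that I set the stroke depth by the force and the pictures. I did not find the cause.

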